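Kit the brass knife fittings

ROBOT

A 7-joint arm with a two-finger parallel gripper is mounted at the origin on the work surface. World frame = base frame: x ahead of the robot, y to its left, z up, the work surface at z = 0. Lengths are in mm, angles in rad, forces in N, time in s.
With the tool pointing down it reaches from about 350 to 900 mm from the base axis. Payload 7.2 kg.
Tool frame: the origin (TCP) lies midway between the tips of the shut fingers; the grasp point (between the pads) lies behind it (ctrl.hold_point_z is the z of the grasp point in the tool frame, in mm); z points along the fingers, y is the line along which they close (so a half turn about z gives the same grasp; the last joint's range is limited). The gripper opens to 85 mm and grips with 20 to 120 N. Pads are 22 mm wide; open, the fingers measure 114 mm over their backs; the gripper's body (76 mm by 85 mm) begins 54 mm behind the grasp point. The pads swing forward as they close: fully open they stand 13 mm farther back than shut.
Start: joints at [-1.358, 0.411, -0.013, 1.596, 0.006, 1.134, -0.082], TCP at [173.212, 600.522, 231.297] pointing down, gripper open.
Joint ranges: [-2.95, 2.95], [-0.29, 1.99], [-1.47, 1.44], [0.14, 2.54], [-1.03, 4.17], [0.13, 1.85], [-2.86, 2.86]. Speed limits (rad/s): [2.39, 2.39, 3.01, 3.01, 3.14, 3.14, 3.14].

INTERFACE

Orientations are given as a unit quaternion [x, y, z, w].
In Python, from rig import ctrl gives the robot as it stands. Calls block until the motion is done:
- ctrl.movep(position, orientation): joint-space move of the TCP to a pose.
- ctrl.move_linear(position, rot=None, vel=150, until_force=None): straight line of the TCP; rot=None keeps the orientation; vel is the mean speed in mm/s. With until_force (N) it stops when the force on the tool has changed by that much, and returns True; else False.
- ctrl.move_j(angles): joint-space move.
- ctrl.gripper_to(opening, grip_force=None): opening from 0.0 (shut) to 1.0 (fully open); grip_force is the grip in N (None keeps the last); returns when the fingers have stopped.
- ctrl.sleep(seconds).
- ctrl.solve_ik(position, orientation): joint angles nearest the present ones, or None.
- ctrl.snapshot(name): name is "scene" or "top"; returns the picture (480x640x3 uint8, red, green, blue); there is no depth.
- ctrl.calibration(name): a dict with "camera_matrix" (3x3 intrinsics, pixels), "k1" (the pictures are not rectified: a ray, as slopes to the right and down, at radius r is drawn at 1 + k1 r^2 times it, then the intrinsics apply), "T" (4x4, takes a point from camera to world coordinates). Camera axes: x right, y down, z forward; pixel columns grow to the right and rows downward; lengths in mm; the calibration is good to about 2 mm. A picture is of the moment at which its call begins. calibration takes no time and is no camera call.
A pose or a line that the arm cannot do raises ctrl.IKError and nothing moves.
- ctrl.sign_off(): hands the job in; it is judged then, once.
Readings, each from a call of its own:
- ctrl.read_clock(): time.
- ctrl.read_q(): joint angles.
- ctrl.read_joint_velocities(): joint speeds.
- ctrl.read_joint_efforts(): joint torques, N m.
- ctrl.read_tcp_pos(): TCP position.
- ctrl.read_tool_rot(): TCP orientation.
- ctrl.read_wrist_force(): force on the tool from outside, world axes, zero at the start.
- ctrl.read_moment(): the same for the moment, N m.
- ctrl.read_gripper_width(): opening from 0.0 (shut) to 1.0 (fully open).
- ctrl.read_grasp_force(): force on a finger pad.
Only numpy, scipy, OpenCV 4.12 (cv2) and the standard library are available. Lean on these libraries where they do the work, as an engineer would, in place of code of your own. Each camera call takes 0.05 s, during which the arm holds its last target. There are 200 camera calls.

TASK

Gather the four brass fittings of one knife into the kit tray, each standing as it does now in the middle of its own leather pad: pommel on red, guard on blue, ferrule on green, bolster on white. Set them down rather than dropping them, and leave the steel pommel and the steel ferrule where they are.

Things in the scene. Friction and masses are not known exactly. Their poses are not given: they have to be found in the camera images.
- brass_pommel: Golden brass knife pommel, a round, squat knob: 36 mm across at its widest, a straight band from 10 to 22 mm above its underside, foot 26 mm across, domed top, 36 mm tall, about 0.2 kg. Origin: centre of its underside, z up. Stands on the bench left or right of the tray, any yaw; bystanders up to 35 mm tall stand among the fittings, centres 80 mm or more apart.
- brass_guard: Golden brass knife guard: a low flat bar with round ends and a dark slot on top, 66 mm long (its x), 16 mm wide (its y), 14 mm tall, about 0.11 kg. Origin: centre of its underside, z up. Stands on the bench left or right of the tray, any yaw; bystanders up to 35 mm tall stand among the fittings, centres 80 mm or more apart.
- brass_ferrule: Golden brass ferrule: an upright open tube, 30 mm outer and 22 mm inner diameter, 28 mm tall, about 0.07 kg. Origin: centre of its underside, z up. Stands on the bench left or right of the tray, any yaw; bystanders up to 35 mm tall stand among the fittings, centres 80 mm or more apart.
- brass_bolster: Golden brass bolster: an upright block with a dark slot on top, 36 mm long (its x), 22 mm wide (its y), 28 mm tall, about 0.17 kg. Origin: centre of its underside, z up. Stands on the bench left or right of the tray, any yaw; bystanders up to 35 mm tall stand among the fittings, centres 80 mm or more apart.
- steel_pommel: Silver-grey steel pommel, same shape and size as the brass one; belongs to another job and stays where it is. Origin: centre of its underside, z up. Stands on the bench left or right of the tray, any yaw; bystanders up to 35 mm tall stand among the fittings, centres 80 mm or more apart.
- steel_ferrule: Silver-grey steel ferrule, same shape and size as the brass one; belongs to another job and stays where it is. Origin: centre of its underside, z up. Stands on the bench left or right of the tray, any yaw; bystanders up to 35 mm tall stand among the fittings, centres 80 mm or more apart.
- pad_red: Red leather pad, 68 x 68 x 3 mm, one of four in a 2 x 2 grid (92 mm pitch, colours change places) in the square wooden kit tray. Fixed. Origin: centre of its underside, 8 mm above the bench (top 11 mm above the bench); x, y along the tray's sides. Tray: 210 mm square, fixed, edge strip 12 mm high.
- pad_blue: Blue leather pad, 68 x 68 x 3 mm, one of four in a 2 x 2 grid (92 mm pitch, colours change places) in the square wooden kit tray. Fixed. Origin: centre of its underside, 8 mm above the bench (top 11 mm above the bench); x, y along the tray's sides. Tray: 210 mm square, fixed, edge strip 12 mm high.
- pad_green: Green leather pad, 68 x 68 x 3 mm, one of four in a 2 x 2 grid (92 mm pitch, colours change places) in the square wooden kit tray. Fixed. Origin: centre of its underside, 8 mm above the bench (top 11 mm above the bench); x, y along the tray's sides. Tray: 210 mm square, fixed, edge strip 12 mm high.
- pad_white: White leather pad, 68 x 68 x 3 mm, one of four in a 2 x 2 grid (92 mm pitch, colours change places) in the square wooden kit tray. Fixed. Origin: centre of its underside, 8 mm above the bench (top 11 mm above the bench); x, y along the tray's sides. Tray: 210 mm square, fixed, edge strip 12 mm high.
Things that resemble listed ones, but are neither listed nor needed, are in the scene too. What is shaped like the brass_guard but purple is not meant.

How it is judged (in metres and radians):
At the end, for the whole second after the job is handed in: Each brass fitting rests on its pad (pommel red, guard blue, ferrule green, bolster white), centre within 14 mm of the pad's centre, upright within 0.15 rad, underside within 3 mm of the pad's top, released, at rest; the steel pommel and ferrule upright, within 15 mm of where they began (horizontal distance between brass_pommel and pad_red below 0.014 m and z of brass_pommel in the frame of pad_red between 0 and 0.006 m and angle between each of brass_pommel, brass_guard, brass_ferrule, brass_bolster, steel_pommel, steel_ferrule's own z axis and vertical below 0.15 rad and linear speed of each of brass_pommel, brass_guard, brass_ferrule, brass_bolster below 0.01 m/s and horizontal distance between brass_guard and pad_blue below 0.014 m and z of brass_guard in the frame of pad_blue between 0 and 0.006 m and horizontal distance between brass_ferrule and pad_green below 0.014 m and z of brass_ferrule in the frame of pad_green between 0 and 0.006 m and horizontal distance between brass_bolster and pad_white below 0.014 m and z of brass_bolster in the frame of pad_white between 0 and 0.006 m and distance of each of steel_pommel, steel_ferrule from where it was at the start of the episode below 0.015 m); the robot touches nothing.
It fails at once if a brass fitting is dropped or thrown (faster than 0.7 m/s while the fingers do not hold it) ((linear speed of brass_pommel above 0.7 m/s and contact force between the fingers and brass_pommel below 0.01 N) or (linear speed of brass_guard above 0.7 m/s and contact force between the fingers and brass_guard below 0.01 N) or (linear speed of brass_ferrule above 0.7 m/s and contact force between the fingers and brass_ferrule below 0.01 N) or (linear speed of brass_bolster above 0.7 m/s and contact force between the fingers and brass_bolster below 0.01 N)).
It fails at once if a steel look-alike is disturbed (moved more than 15 mm) (distance of any of steel_pommel, steel_ferrule from where it was at the start of the episode above 0.015 m).
It also fails if it takes over 102 s, if anything falls off the work surface, if the arm or the gripper's body presses on something with over 40 N, if the wrist force passes 120 N, or if a joint passes its speed limit or range.

## Working session

There is one attempt and no reset: what is moved stays moved. The work goes in short steps, each a Python script; the robot and the scene stay as the last script left them, time stands still between calls to the robot, and variables do not carry over. Pictures are saved under pics/ and viewed, at most 14 in all, crops included, and the job is handed in when it is done.

```bash
mkdir -p pics; ls; python3 - <<'E'
from rig import ctrl
import cv2
for n in("top","scene"):
    im=ctrl.snapshot(n); cv2.imwrite(f"pics/{n}0.png",im[:,:,::-1]); c=ctrl.calibration(n); print(n,c)
print(ctrl.hold_point_z,ctrl.read_tool_rot(),ctrl.read_clock())
E
```

```text
pics
top {'camera_matrix': array([[588.13952213,   0.        , 310.42911787],
       [  0.        , 588.13952213, 237.25602767],
       [  0.        ,   0.        ,   1.        ]]), 'k1': 0.0282521441044189, 'T': array([[ 1.81987492e-03, -9.95228132e-01,  9.75584661e-02,
         3.58459252e+02],
       [-9.99972954e-01, -2.50634225e-03, -6.91438319e-03,
         1.88329544e+00],
       [ 7.12590357e-03, -9.75432442e-02, -9.95205776e-01,
         1.30924873e+03],
       [ 0.00000000e+00,  0.00000000e+00,  0.00000000e+00,
         1.00000000e+00]])}
scene {'camera_matrix': array([[433.98018667,   0.        , 318.16633476],
       [  0.        , 433.98018667, 240.790162  ],
       [  0.        ,   0.        ,   1.        ]]), 'k1': 0.023768522043251177, 'T': array([[ 3.85971886e-01,  7.54854380e-01, -5.30302336e-01,
         9.29458849e+02],
       [ 9.22449955e-01, -3.22393233e-01,  2.12482196e-01,
        -1.69712808e+02],
       [-1.05727682e-02, -5.71189520e-01, -8.20750113e-01,
         7.15359556e+02],
       [ 0.00000000e+00,  0.00000000e+00,  0.00000000e+00,
         1.00000000e+00]])}
-18.700000000000003 [ 1.39926253e-01  9.90161656e-01 -7.31149860e-04 -5.84879722e-05] 0.1
```

View pics/top0.png

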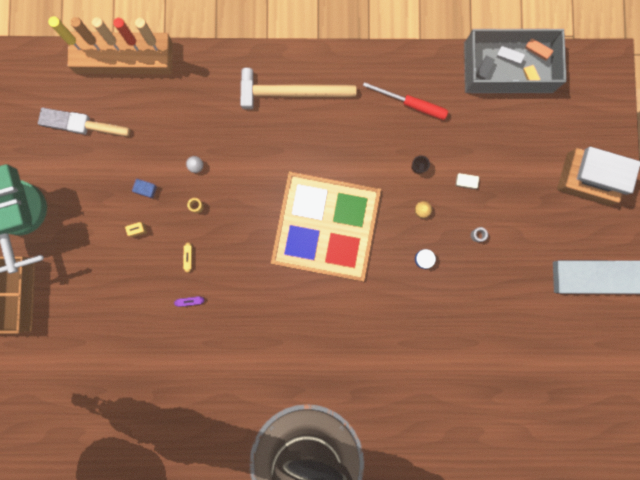

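View pics/scene0.png

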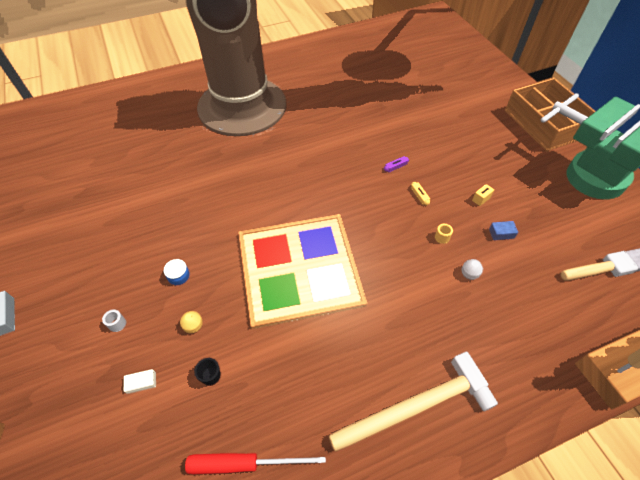

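The top view shows brass pommel (424,210), ferrule (195,205), bolster (135,230), guard (188,257). Steel pommel is at (195,164) and steel ferrule at (480,235). Pads are white (309,202), green (350,210), blue (302,242), red (342,250). In the scene view the brass fittings are at (191,322), (444,233), (484,194) and (421,193).

```bash
cat > loc.py <<'E'
import numpy as np, cv2
from rig import ctrl
def cyl(d,z0,z1): 
    a=np.linspace(0,2*np.pi,40); return [[d/2*np.cos(t),d/2*np.sin(t),z] for t in a for z in (z0,z1)]
def box(x,y,h): return [[a*x/2,b*y/2,z] for a in(-1,1) for b in(-1,1) for z in(0,h)]
guard=[[s*25+p[0],p[1],p[2]] for s in(-1,1) for p in cyl(16,0,14)]
pad=[[a*34,b*34,11] for a in(-1,1) for b in(-1,1)]
SH=dict(pommel=cyl(26,0,1)+cyl(36,10,22)+cyl(24,32,33)+cyl(10,36,36),guard=guard,ferrule=cyl(30,0,28),bolster=box(36,22,28),pad=pad)
SH={k:np.array(v,float) for k,v in SH.items()}
class Cam:
    def __init__(s,n):
        c=ctrl.calibration(n); s.K=c["camera_matrix"]; s.T=c["T"]; s.d=np.array([c["k1"],0,0,0.])
    def proj(s,P):
        R=s.T[:3,:3].T; t=-R@s.T[:3,3]
        return cv2.projectPoints(np.atleast_2d(P).astype(float),cv2.Rodrigues(R)[0],t,s.K,s.d)[0][:,0]
    def unproj(s,px,z):
        u=cv2.undistortPoints(np.array([[px]],float),s.K,s.d)[0,0]
        d=s.T[:3,:3]@[u[0],u[1],1]; o=s.T[:3,3]; return (o+d*(z-o[2])/d[2])
def segment(im,kind):
    h,s,v=[c.astype(int) for c in cv2.split(cv2.cvtColor(im,cv2.COLOR_RGB2HSV))]
    r,g,b=[c.astype(int) for c in cv2.split(im)]
    m={"brass":(h>=17)&(h<=35)&(s>90)&(v>70),"steel":(s<60)&(v>70),"white":(s<40)&(v>200),
     "red":((h<6)|(h>174))&(s>190)&(v>120),"blue":(h>110)&(h<130)&(s>120),"green":(h>45)&(h<75)&(s>120)}[kind]
    return m.astype(np.uint8)
def locate(cam,im,kind,shape,seed,win=26):
    x0,y0=[int(q) for q in seed]; m=segment(im,kind); w=np.zeros_like(m)
    w[max(0,y0-win):y0+win,max(0,x0-win):x0+win]=1; m*=w
    n,l,st,ce=cv2.connectedComponentsWithStats(m,connectivity=8)
    i=1+min(range(n-1),key=lambda k:(st[k+1,4]<25)*1e3+np.hypot(*(ce[k+1]-seed)))
    pts=cv2.findContours((l==i).astype(np.uint8),cv2.RETR_EXTERNAL,cv2.CHAIN_APPROX_NONE)[0][0]
    hull=cv2.convexHull(pts); M=cv2.moments(hull); c=np.array([M["m10"],M["m01"]])/M["m00"]
    S=SH[shape]; zm=11. if shape=="pad" else S[:,2].max()/2
    # yaw from blob pixels mapped to the plane
    P=np.array([cam.unproj(p,zm)[:2] for p in hull[:,0].astype(float)])
    (_,_),(a,b),ang=cv2.minAreaRect(P.astype(np.float32)); 
    yaw=np.deg2rad(ang if a>=b else ang+90); yaw=(yaw+np.pi/2)%np.pi-np.pi/2
    R=np.array([[np.cos(yaw),-np.sin(yaw),0],[np.sin(yaw),np.cos(yaw),0],[0,0,1]])
    xy=cam.unproj(c,zm)[:2]
    for _ in range(5):
        H=cv2.convexHull(cam.proj(S@R.T+[*xy,0]).astype(np.float32)); M=cv2.moments(H)
        e=np.array([M["m10"],M["m01"]])/M["m00"]
        xy=xy+(cam.unproj(c,zm)-cam.unproj(e,zm))[:2]
    return xy,yaw,st[i,4],(M["m00"]),max(a,b),min(a,b)
E
cat > m1.py <<'E'
from loc import *
J=[("red","pad",(342,250),(272,250)),("blue","pad",(302,242),(319,243)),("green","pad",(350,210),(279,291)),("white","pad",(309,202),(328,283)),
("brass","pommel",(424,210),(191,322)),("brass","ferrule",(195,205),(444,233)),("brass","bolster",(135,230),(484,194)),("brass","guard",(188,257),(421,193)),
("steel","pommel",(195,164),(472,269)),("steel","ferrule",(480,235),(114,320))]
C=[Cam("top"),Cam("scene")]; I=[ctrl.snapshot("top"),ctrl.snapshot("scene")]
for k,s,a,b in J:
    for c,i,sd in zip(C,I,(a,b)):
        xy,y,n,m,L,W=locate(c,i,k,s,sd,34 if s=="pad" else 22); print(k,s,xy.round(1),round(y,3),n,round(m),round(L,1),round(W,1))
E
python3 m1.py
```

```text
Traceback (most recent call last):
  File "m1.py", line 8, in <module>
    xy,y,n,m,L,W=locate(c,i,k,s,sd,34 if s=="pad" else 22); print(k,s,xy.round(1),round(y,3),n,round(m),round(L,1),round(W,1))
                 ~~~~~~^^^^^^^^^^^^^^^^^^^^^^^^^^^^^^^^^^^
  File "loc.py", line 29, in locate
    i=1+min(range(n-1),key=lambda k:(st[k+1,4]<25)*1e3+np.hypot(*(ce[k+1]-seed)))
        ~~~^^^^^^^^^^^^^^^^^^^^^^^^^^^^^^^^^^^^^^^^^^^^^^^^^^^^^^^^^^^^^^^^^^^^^^
ValueError: min() iterable argument is empty
```

```bash
python3 - <<'E'
import cv2
for n,ps in (("top",[(342,250),(302,242),(350,210),(309,202),(424,210),(188,250),(135,236),(195,164),(260,300),(280,180)]),("scene",[(272,250),(319,243),(279,291),(328,283),(191,322),(421,187),(484,200),(472,269),(300,150)])):
    h=cv2.cvtColor(cv2.imread(f"pics/{n}0.png"),cv2.COLOR_BGR2HSV)
    print([h[y,x].tolist() for x,y in ps])
E
sed -i 's/(s>190)&(v>120)/(s>190)\&(v>140)/' loc.py
```

```text
[[1, 170, 230], [121, 139, 215], [55, 113, 165], [90, 1, 247], [25, 109, 245], [26, 110, 245], [13, 125, 112], [165, 2, 215], [10, 134, 156], [9, 120, 157]]
[[2, 189, 250], [125, 140, 238], [51, 148, 190], [0, 0, 255], [27, 119, 255], [28, 121, 255], [18, 163, 208], [7, 10, 228], [10, 162, 191]]
```

```bash
sed -i 's/(s>190)&(v>140)/(s>145)\&(v>170)/; s/(h>=17)&(h<=35)&(s>90)&(v>70)/(h>=16)\&(h<=35)\&(s>70)\&(v>70)/; s/(h<130)&(s>120)/(h<130)\&(s>90)/; s/(h<75)&(s>120)/(h<75)\&(s>70)/' loc.py; python3 m1.py
```

```text
red pad [457.7 -77.3] -0.186 847 941 64.8 64.6
red pad [459.2 -80. ] 1.383 922 1014 64.8 64.8
blue pad [475.   12.6] 1.387 866 938 65.8 65.4
blue pad [476.4  10.3] -0.186 894 977 65.0 64.9
green pad [548.2 -94.8] 1.384 807 922 63.8 63.4
green pad [549.5 -97.2] 1.377 1098 1225 64.8 64.6
white pad [565.9  -3.9] 1.375 980 919 70.5 70.3
white pad [566.5  -9.5] 1.384 1400 1180 103.8 73.0
brass pommel [ 548.6 -256.3] 1.101 213 225 35.5 35.2
brass pommel [ 548.4 -258.5] -0.241 382 387 41.0 36.0
brass ferrule [556.8 250.2] -1.552 150 184 33.2 31.5
brass ferrule [556.  247.6] -0.877 266 285 49.5 29.5
brass bolster [503.3 379.8] -1.27 218 234 41.3 26.8
brass bolster [502.6 376.9] -1.279 261 298 59.2 30.6
brass guard [441.5 265.6] 0.022 242 244 62.2 17.7
brass guard [441.4 263.4] -0.006 222 270 66.0 23.1
steel pommel [648.7 252.4] 0.018 221 227 36.4 35.5
steel pommel [648.7 250.5] -1.217 324 346 45.3 34.5
steel ferrule [ 493.  -380.3] -1.568 175 197 35.6 31.2
steel ferrule [ 492.4 -381.6] 0.48 374 392 47.7 30.2
```

```bash
cat > act.py <<'E'
import numpy as np
from rig import ctrl
from scipy.spatial.transform import Rotation as Ro
PAD=dict(red=(458.4,-78.6),blue=(475.7,11.4),green=(548.8,-96.0),white=(566.1,-5.9))
ZT=120
def quat(phi,pos):
    best=None
    for p in (phi,phi+np.pi):
        y=np.array([np.cos(p),np.sin(p),0]); z=np.array([0,0,-1.]); 
        q=Ro.from_matrix(np.c_[np.cross(y,z),y,z]).as_quat(); j=ctrl.solve_ik(pos,q)
        if j is None: continue
        d=np.abs(np.array(j)-ctrl.read_q()).max()+ (5 if abs(j[6])>2.6 else 0)
        if best is None or d<best[0]: best=(d,q)
    return best[1]
def pick(xy,phi,width,opening,force=45,z=3):
    ctrl.gripper_to(opening)
    q=quat(phi,[*xy,ZT]); ctrl.movep([*xy,ZT],q)
    ctrl.move_linear([*xy,40],vel=150)
    hit=ctrl.move_linear([*xy,z],vel=60,until_force=8)
    print("z",ctrl.read_tcp_pos().__repr__(),"hit",hit)
    if hit: ctrl.move_linear([*xy,ZT]); return False
    ctrl.gripper_to(0,force)
    w=ctrl.read_gripper_width()*85; print("width",w,"force",ctrl.read_grasp_force())
    ctrl.move_linear([*xy,z+40],vel=60); ctrl.move_linear([*xy,ZT],vel=150)
    w2=ctrl.read_gripper_width()*85; print("width lifted",w2,"t",ctrl.read_clock())
    return abs(w2-width)<6
def place(xy,phi,release,z=3):
    q=quat(phi,[*xy,ZT]); ctrl.movep([*xy,ZT],q)
    ctrl.move_linear([*xy,z+26],vel=120)
    hit=ctrl.move_linear([*xy,z+10],vel=20,until_force=4)
    print("placed z",ctrl.read_tcp_pos()[2]-11,hit)
    ctrl.gripper_to(release); ctrl.sleep(.2)
    ctrl.move_linear([*xy,z+30],vel=40); ctrl.move_linear([*xy,ZT],vel=150)
    print("t",ctrl.read_clock())
E
python3 - <<'E'
from act import *
if pick((441.5,264.5),1.578,16,.6): place(PAD["blue"],1.384,.5)
E
```

```text
z array([441.54000472, 264.47560212,   2.91612084]) hit False
width 14.846769617826983 force 44.46225106716156
width lifted 14.822124802848522 t 5.7083
placed z 3.4842606762409343 True
t 10.25
```

```bash
python3 - <<'E'
from act import *
import cv2
if pick((548.5,-257.4),np.pi/2,36,.8): place(PAD["red"],1.384,.72)
ctrl.movep([560,248,160],quat(np.pi/2,[560,248,160]))
cv2.imwrite("pics/s1.png",cv2.resize(ctrl.snapshot("scene")[190:390,100:500,::-1],None,fx=2,fy=2))
E
```

```text
z array([ 548.49065108, -257.57098868,    2.93630737]) hit False
width 33.8026959360967 force 44.776031146757305
width lifted 33.794487497203086 t 15.0333
placed z 3.5672222212362215 True
t 19.3917
```

View pics/s1.png

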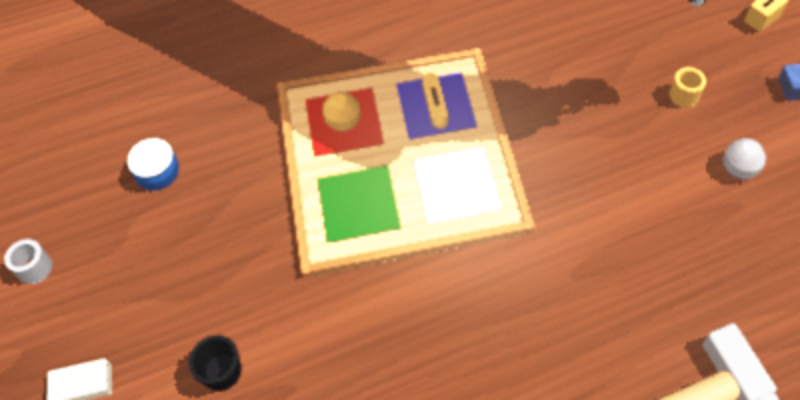

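The crop shows the pommel upright on red at (341,112) and the guard on blue at (435,100). Ferrule, bolster and steel parts are undisturbed.

```bash
python3 - <<'E'
from act import *
import cv2
if pick((556.4,248.9),np.pi/2,30,.75,35): place(PAD["green"],1.384,.65)
if pick((503,378.4),-1.275+np.pi/2,22,.75): place(PAD["white"],-0.187,.5)
ctrl.movep([400,420,200],quat(np.pi/2,[400,420,200]))
ctrl.sleep(.5)
for n in("top","scene"): cv2.imwrite(f"pics/{n}2.png",ctrl.snapshot(n)[:,:,::-1])
E
```

```text
z array([556.51333554, 248.84323432,   2.92958462]) hit False
width 28.256155110666544 force 34.54534862190485
width lifted 28.6663700133554 t 24.5833
placed z 3.540599257906697 True
t 29.4167
z array([503.15097086, 378.35357372,   2.98290885]) hit False
width 21.23021112086671 force 45.1577889919281
width lifted 20.9831547876519 t 34.8
placed z 3.440788433691578 True
t 39.7583
```

View pics/scene2.png

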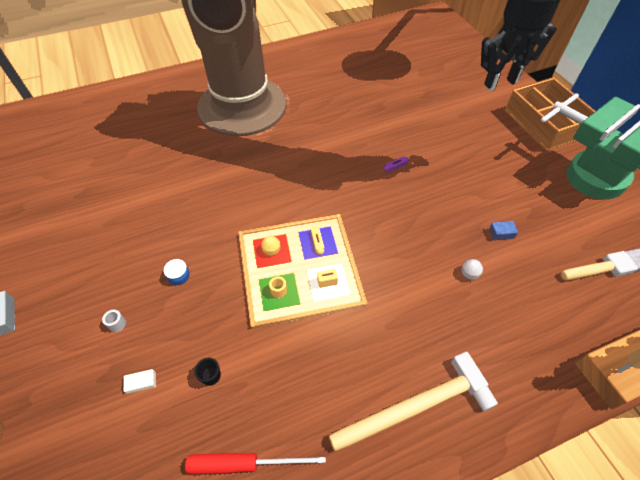

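View pics/top2.png

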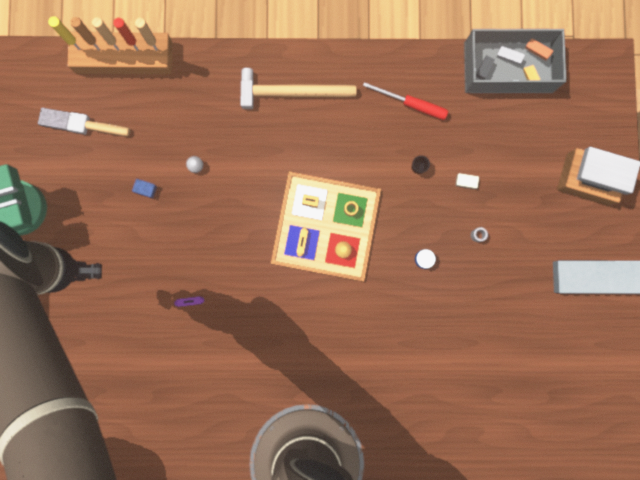

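Both views show all four fittings upright and close to centre. In the top view that is bolster (311,200), ferrule (351,208), guard (302,242) and pommel (343,249). The steel parts still stand at (195,164) and (480,235), and the gripper is clear of everything.

```bash
python3 -c "
from rig import ctrl
print(ctrl.sign_off(),ctrl.read_clock())"
```

```text
the job is handed in; nothing more can be done
the job is handed in; nothing more can be done
```

The job is handed in: in the final pictures all four brass fittings stand upright near the centres of their pads and the steel pommel and ferrule are where they started, but no verdict came back from the hand-in.

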